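# Draw the bobbin tray out with the pull hook

## Task

Take the pull hook from its rubber mat, catch the ring of the blue bobbin tray with it and draw the tray fully out of its housing, up to the stop. Then unhook and stand the hook back upright on the mat. Do not touch the tray with the gripper itself, and leave the jar, the tin and the thread cone where they are.

Things in the scene. Friction and masses are not known exactly. Their poses are not given: they have to be found in the camera images.
- hook_handle (a point): Centre of the pull hook's wooden handle: 90 mm long (x), 28 wide (y), 40 high (z), standing loose on its flat underside on the mat. From its +x end, 14 above this centre, a 6 thick steel rod runs along +x and ends in a point bent straight down. x: along the tool to the point, z: up. About 0.16 kg, balances 11 ahead (+x) of this centre.
- hook_tip (a point): Lower end of the hook's down-turned point (6 mm thick, round). It lies 150 mm ahead (+x) of the handle's centre and 16 mm below it, 27 mm below the underside of the rod's straight part.
- ring_pivot (a point): Pivot of the brass pull ring on the tray's front (moves along), 33 mm above the bench, 3 before the tray's face. x: into the housing, z: up. The ring lies level at this height, opening 15, bar 5 thick, centre 24 from the pivot. It swings level, up to 0.8 rad either side of -x, and stays where left; its angle is not measured and must be seen or felt for. 26 mm are free below it.
- tray (a joint): How far the blue tray (58 mm wide, 40 mm high, clear lid flush with its rim) is drawn out of the housing, along the housing's -x, in m: 0 fully in, 0.11 at its stop. It starts nearly in (0 to 0.02), slides with about 3 N of friction and stays where left. Only the ring can be caught.
- garage: Fixed white housing of the tray, 280 mm long (x), 170 wide (y), 65 high; front faces -x. Origin at bench level, 150 mm behind the front. An open-topped throat, 64 wide with walls 65 high, leads in from the front along the middle for 67 to a roof; fully in, the tray's face is 70 behind the front. Grey drawers stand on the rear, up to 120 high.
- mat_top (a point): Centre of the top of the hook's black rubber mat, 280 (x) x 130 (y) mm, 3 mm thick, fixed on the bench.
- cone_center (a point): Middle of a black thread cone on an orange foot, 72 across, 98 mm high. To be left alone.
- jar_center (a point): Middle of a glue jar with a red cap, 60 across, 75 mm high. To be left alone.
- tin_center (a point): Middle of a flat polish tin, 74 across, 26 mm high. To be left alone.

How it is judged (in metres and radians):
On the way, in this order (a step that is already met when the one before it is completed fails the run):
1. the tray starts to come out, drawn by the hook (value of joint tray above 0.03 m and contact force between hook and tray above 0.5 N), for 0.02 s.
2. the tray is out to within 8 mm of its stop (value of joint tray above 0.102 m), for 0.1 s.
At the end, for the whole second after the job is handed in: The tray is out to within 8 mm of its stop (joint above 0.102 m); the hook stands upright (within 0.12 rad) and still on its handle's underside on the mat, the handle's centre over the mat, and touches neither tray nor ring (value of joint tray above 0.102 m and x of hook_handle in the frame of mat_top between -0.135 and 0.135 m and y of hook_handle in the frame of mat_top between -0.062 and 0.062 m and z of hook_handle in the frame of mat_top between 0.014 and 0.026 m and angle between hook_handle's own z axis and vertical below 0.12 rad and linear speed of hook below 0.02 m/s and contact force between hook and tray below 0.1 N).
It fails at once if the gripper or arm touches the tray or its ring (contact force between any of the fingers, the arm and tray above 1 N).
It fails at once if the thread cone, jar or tin is moved more than 30 mm (distance of any of cone_center, jar_center, tin_center from where it was at the start of the episode above 0.03 m).
It also fails if it takes over 72 s, if anything falls off the work surface, if the arm or the gripper's body presses on something with over 40 N, if the wrist force passes 120 N, or if a joint passes its speed limit or range.

## Robot

A 6-joint arm with a two-finger parallel gripper is mounted at the origin on the work surface. World frame = base frame: x ahead of the robot, y to its left, z up, the work surface at z = 0. Lengths are in m, angles in degrees, forces in N, time in s.
With the tool pointing down it reaches from about 0.375 to 0.9 m from the base axis. Payload 3.1 kg.
Tool frame: the origin (TCP) lies between the finger pads; the fingertips stand 14 mm ahead of it and the grasp point (between the pads) lies 5 mm behind it; z points along the fingers, y is the line along which they close (so a half turn about z gives the same grasp; the last joint's range is limited). The gripper opens to 87 mm and grips with 3 to 60 N. Pads are 19 mm wide; open, the fingers measure 117 mm over their backs; the gripper's body (75 mm by 190 mm) begins 51 mm behind the grasp point.
Start: joints at [54.689, 30.224, 82.088, -0, 67.689, -10.227], TCP at [0.265, 0.566, 0.237] pointing down, gripper open.
Joint ranges: [-176.69, 176.69], [-43.24, 126.21], [12.49, 139.97], [-82, 262], [0, 151.66], [-163.58, 163.58]. Speed limits (degrees/s): [159.86, 159.86, 180, 180, 180, 180].

## Interface

Orientations are given as [roll, pitch, yaw] about the fixed x, y, z axes, in that order (R = Rz(yaw) Ry(pitch) Rx(roll)).
In Python, from plant import * gives the robot as it stands.
- The arm moves only by the tool servo_tool, never from a script. Its argument "motion" is a list that holds one entry, the list of rows, each a list of 7 numbers: the shift along the world's x, y, z in mm, then the turn, a rotation vector about the world's x, y, z in rad, then the closure, from 0 (fully open) to 1 (shut). A call has 1 to 5 rows; each row shifts and turns the commanded pose from where the row before left it; what a row does not reach is not made up. A row lasts 1/10 s, in which the tool goes at most 50 mm and 8.59 degrees, less where a joint would pass 70% of its speed; a pose out of reach is approached as far as the arm can. A call with a gripper value outside its range is refused whole. The fingers move at their own pace and stop on an object; "grip_force" is the grip in N (left out, the last holds). Time passes only in rows, so rows that do not move let the fingers close. It gives the time, the measured TCP pose, the force and the opening at its end, in the units of the state.
- get_state(): the state, without advancing time (a new reading comes with each control period).
- camera(name): name is "scene" or "top" or "wrist"; returns a dict with "pixels" (400x640x3 uint8, red, green, blue), "vfov" (degrees; the focal length in pixels is half the picture's height over the tangent of half this angle, whatever the lens; pixels are square), "cx", "cy" (the principal point, pixels), "distortion" ([k1, k2, p1, p2, k3] as OpenCV has them; the pictures are not rectified), "world_to_cam" (4x4, takes a point from world to camera coordinates). Camera axes: x right, y down, z forward; pixel columns grow to the right and rows downward; lengths in m; the calibration is good to about 2 mm. A picture is of the moment at which its call begins. There is no depth.
- hand_in(): hands the job in, once; it reports no verdict.
The state is a dict: "clock": time; "qpos": joint angles; "qd": joint speeds; "joint_torque": joint torques, N m; "ee_pos": TCP position; "orientation": TCP orientation; "wrist_force": force on the tool from outside, world axes, zero at the start; "moment": the same for the moment, N m; "width": finger opening in m.
Only numpy, scipy, OpenCV 4.12 (cv2) and the standard library are available. Lean on these libraries where they do the work, as an engineer would, in place of code of your own. Each camera call takes 0.05 s, during which the arm holds its last target. There are 200 camera calls.

## Working session

There is one attempt and no reset: what is moved stays moved. The work goes in short steps, Python scripts to look and compute and a tool call to move; the robot and the scene stay as the last step left them, time stands still between calls to the robot, and variables do not carry over. Pictures are saved under pics/ and viewed, on a budget of 10 in all, crops included, one or two more only if the job needs it, and the job is handed in when it is done.

Besides the shell and the picture viewer there is one more tool, called after ">>>" in YAML: its name, and indented under it one key for each argument. servo_tool: Moves the arm, as the interface text tells. Its arguments: {"type":"object","properties":{"motion":{"type":"array","items":{"type":"array","items":{"type":"array","items":{"type":"number"}}}},"grip_force":{"type":"number"}},"required":["motion"]}

```bash
mkdir -p pics; cat > h.py <<'E'
from plant import *
import numpy as np, cv2
def snap(name,fn,crop=None,scale=1):
    c=camera(name); p=c["pixels"][:,:,::-1].copy(); cv2.imwrite("pics/raw_"+fn,p)
    if crop: x0,y0,x1,y1=crop; p=p[y0:y1,x0:x1]
    if scale!=1: p=cv2.resize(p,None,fx=scale,fy=scale,interpolation=cv2.INTER_CUBIC)
    cv2.imwrite("pics/"+fn,p); return c
def K(c):
    f=200/np.tan(np.radians(c["vfov"])/2); return np.array([[f,0,c["cx"]],[0,f,c["cy"]],[0,0,1]])
def back(c,uv,z):
    uv=np.array(uv,float).reshape(-1,1,2)
    n=cv2.undistortPoints(uv,K(c),np.array(c["distortion"],float)).reshape(-1,2)
    T=np.array(c["world_to_cam"]);R=T[:3,:3];t=T[:3,3];o=-R.T@t
    d=np.c_[n,np.ones(len(n))]@R
    z=np.broadcast_to(z,len(n)); s=(z-o[2])/d[:,2]; return o+s[:,None]*d
def proj(c,P):
    T=np.array(c["world_to_cam"]);r,_=cv2.Rodrigues(T[:3,:3])
    return cv2.projectPoints(np.array(P,float).reshape(-1,3),r,T[:3,3],K(c),np.array(c["distortion"],float))[0].reshape(-1,2)
import pickle
def save(c,fn): pickle.dump({k:v for k,v in c.items() if k!="pixels"},open(fn,"wb"))
def load(fn): return pickle.load(open(fn,"rb"))
E
python3 -c "
from h import *
for n in ('top','scene'):
    c=snap(n,n+'0.png',scale=1.25); save(c,n+'.pkl'); print(n,c['vfov'],c['cx'],c['cy'],c['distortion']);print(np.round(c['world_to_cam'],3))
print(get_state())"
```

```text
top 55.383257421456406 322.1564010512626 203.44254746929252 [-0.06305192  0.          0.          0.          0.        ]
[[ 0.025 -0.999  0.02  -0.112]
 [-0.987 -0.028 -0.161  0.625]
 [ 0.161 -0.015 -0.987  0.799]
 [ 0.     0.     0.     1.   ]]
scene 57.9255708197797 318.56319480476657 200.2053942741272 [-0.01746362  0.          0.          0.          0.        ]
[[ 0.536  0.844  0.006 -0.24 ]
 [ 0.53  -0.332 -0.78  -0.305]
 [-0.657  0.421 -0.625  1.467]
 [ 0.     0.     0.     1.   ]]
{'clock': 0.1, 'qpos': array([ 5.46876628e+01,  3.02733412e+01,  8.21490642e+01,  7.27452405e-04,
        6.76895320e+01, -1.02277017e+01]), 'qd': array([ 0.06861905, -0.13933183, -0.14581891, -0.0422266 , -0.07541619,
       -0.00244152]), 'joint_torque': array([-6.94222072e-04, -4.40988743e+01, -1.77148211e+01,  6.34201895e-02,
        5.34134475e-02, -4.68711244e-05]), 'ee_pos': array([0.26457585, 0.56553968, 0.23567256]), 'orientation': array([-1.79889961e+02, -2.05374199e-02,  1.54915068e+02]), 'wrist_force': array([ 0.79352309, -0.33156299, -0.05819084]), 'moment': array([-0.00774879, -0.01491944,  0.00329078]), 'width': 0.08689205506714076}
```

View pics/top0.png

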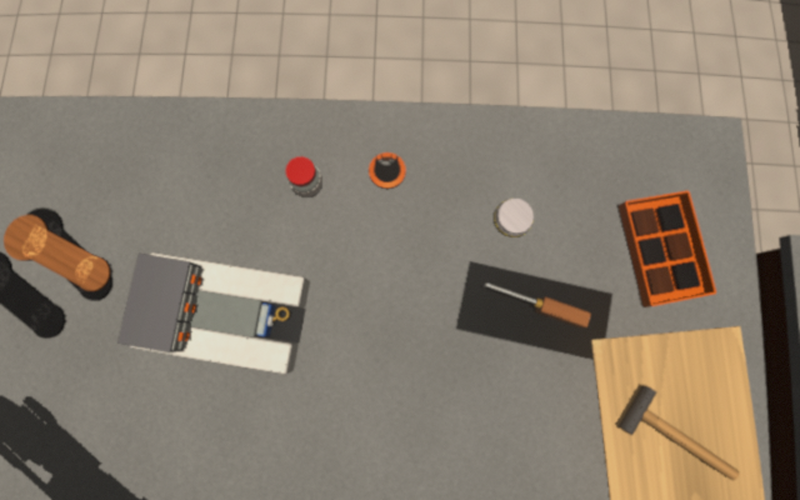

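View pics/scene0.png

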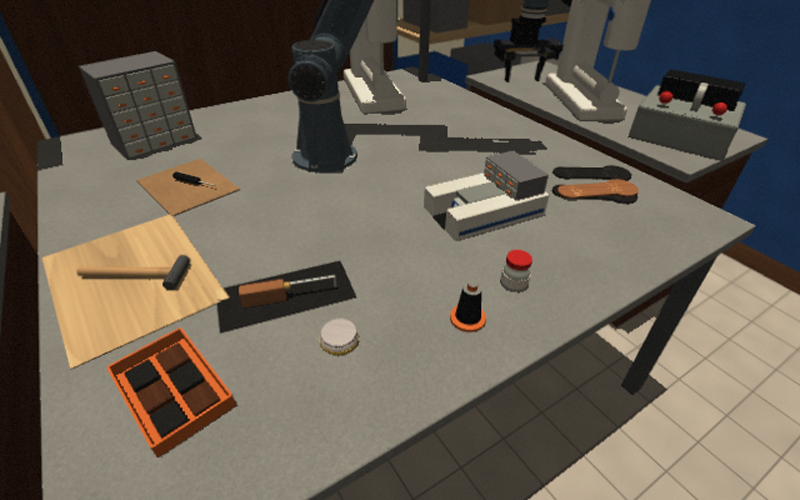

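```bash
python3 -c "
from h import *
c=load('top.pkl')
m=back(c,np.array([[470,262],[611,293],[592,358],[457,328]])/1.25,0.003);print('mat',m.round(3),m.mean(0).round(3),np.linalg.norm(m-np.roll(m,1,0),axis=0 if 0 else 1))
g=back(c,np.array([[304,277],[289,373],[303,305],[294,343]])/1.25,0.065);print('front',g.round(3),np.linalg.norm(g[0]-g[1]))
d=g[0]-g[1];print('x-axis yaw',np.degrees(np.arctan2(d[1],d[0]))) 
print('obj',back(c,np.array([[301,171],[387,167],[515,216]])/1.25,[.075,.02,.026]).round(3))
r=back(c,np.array([[282,314],[270,321],[257,320]])/1.25,[.033,.033,.04]);print('ring',r.round(3))
im=cv2.imread('pics/raw_top0.png');s=im[180:290,360:500]
a=cv2.resize(im[190:300,360:500],None,fx=5,fy=5,interpolation=cv2.INTER_CUBIC)
b=cv2.resize(im[200:300,190:250],None,fx=5.5,fy=5.5,interpolation=cv2.INTER_CUBIC)
print(a.shape,b.shape)
h=max(a.shape[0],b.shape[0]);f=lambda q:cv2.copyMakeBorder(q,0,h-q.shape[0],0,0,cv2.BORDER_CONSTANT)
o=np.hstack([f(a[:, :450]),f(b)]);cv2.imwrite('pics/crop1.png',o);print(o.shape)
"
```

```text
mat [[ 0.625 -0.224  0.003]
 [ 0.573 -0.495  0.003]
 [ 0.45  -0.454  0.003]
 [ 0.501 -0.2    0.003]] [ 0.537 -0.343  0.003] [0.12645182 0.27598012 0.1289899  0.25848928]
front [[0.581 0.076 0.065]
 [0.417 0.092 0.065]
 [0.532 0.075 0.065]
 [0.467 0.087 0.065]] 0.1650152997908504
x-axis yaw -5.745444178789288
obj [[ 0.77   0.091  0.075]
 [ 0.801 -0.061  0.02 ]
 [ 0.711 -0.305  0.026]]
ring [[0.517 0.118 0.033]
 [0.504 0.138 0.033]
 [0.505 0.16  0.04 ]]
(550, 700, 3) (550, 330, 3)
(550, 780, 3)
```

View pics/crop1.png

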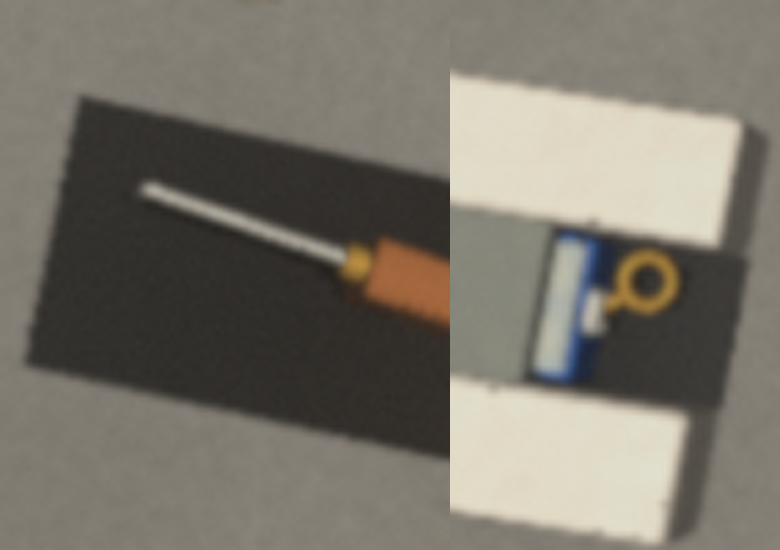

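```bash
python3 -c "
from h import *
c=load('top.pkl')
cr=lambda x,y:((x-450)/5.5+190,y/5.5+200)
g=back(c,[cr(742,120),cr(665,542),cr(718,245),cr(685,412),cr(452,72),cr(452,512)],.065);print('g',g.round(4))
for a,b in ((0,4),(1,5)):
  d=g[b]-g[a];print('yaw long',np.degrees(np.arctan2(d[1],d[0])))
d=g[0]-g[1];print('yaw front',np.degrees(np.arctan2(d[1],d[0]))+90, np.linalg.norm(d), np.linalg.norm(g[2]-g[3]),(g[0]+g[1])/2,(g[2]+g[3])/2)
r=back(c,[cr(647,282),cr(594,312)],.033);print('ring,pivot',r.round(4),np.linalg.norm(r[0]-r[1]))
cm=lambda x,y:(x/5+360,y/5+190)
t=back(c,[cm(148,190),cm(345,258)],.038);d=t[0]-t[1];print('rod',t.round(4),np.degrees(np.arctan2(d[1],d[0])),np.linalg.norm(d))
im=cv2.imread('pics/raw_top0.png');hsv=cv2.cvtColor(im,cv2.COLOR_BGR2HSV)
m=((hsv[...,0]<14)&(hsv[...,1]>110)&(hsv[...,2]>120)).astype(np.uint8);m[:,:425]=0;m[:,480:]=0;m[:225]=0;m[265:]=0
q=cv2.minAreaRect(np.argwhere(m)[:,::-1].astype(np.float32));p=back(c,cv2.boxPoints(q),.043);print('handle',m.sum(),p.round(4),p.mean(0).round(4),np.linalg.norm(p-np.roll(p,1,0),axis=1))
for i in range(4):
  d=p[i]-p[i-1];print(np.degrees(np.arctan2(d[1],d[0])))
"
```

```text
g [[0.5804 0.0761 0.065 ]
 [0.4162 0.0969 0.065 ]
 [0.5308 0.0827 0.065 ]
 [0.4659 0.0919 0.065 ]
 [0.5962 0.193  0.065 ]
 [0.4249 0.1801 0.065 ]]
yaw long 82.30144419131565
yaw long 84.08484069447364
yaw front 82.78883611603703 0.16545304496845584 0.06560766423127296 [0.49831085 0.08646946 0.065     ] [0.4983613  0.08732357 0.065     ]
ring,pivot [[0.5165 0.1172 0.033 ]
 [0.5038 0.138  0.033 ]] 0.024436709948764904
rod [[ 0.5784 -0.2491  0.038 ]
 [ 0.5498 -0.3388  0.038 ]] 72.34060037674719 0.09409441435305572
handle 427 [[ 0.5336 -0.3448  0.043 ]
 [ 0.5579 -0.3534  0.043 ]
 [ 0.5324 -0.437   0.043 ]
 [ 0.5081 -0.4279  0.043 ]] [ 0.533  -0.3907  0.043 ] [0.0869559  0.02587659 0.08737189 0.02593655]
72.93786583156115
-19.556784444839707
-107.03683028013296
159.52882227290624
```

>>> servo_tool:
  motion:
    - [[13.5,-47.3,0,0,0,-0.072,0],[13.5,-47.3,0,0,0,-0.072,0],[13.5,-47.3,0,0,0,-0.072,0],[13.5,-47.3,0,0,0,-0.072,0],[13.5,-47.3,0,0,0,-0.072,0]]

```text
clock: 0.6
ee_pos: [0.3323, 0.3277, 0.2363]
orientation: [-180.0, 0.0, 134.2]
wrist_force: [0.0, 0.1, -0.2]
width: 0.0875
```

>>> servo_tool:
  motion:
    - [[13.5,-47.3,0,0,0,-0.072,0],[13.5,-47.3,0,0,0,-0.072,0],[13.5,-47.3,0,0,0,-0.072,0],[13.5,-47.3,0,0,0,-0.072,0],[13.5,-47.3,0,0,0,-0.072,0]]

```text
clock: 1.1
ee_pos: [0.3999, 0.0912, 0.2365]
orientation: [180.0, -0.0, 113.5]
wrist_force: [0.9, -0.2, -0.5]
width: 0.0872
```

>>> servo_tool:
  motion:
    - [[13.5,-47.3,0,0,0,-0.072,0],[13.5,-47.3,0,0,0,-0.072,0],[13.5,-47.3,0,0,0,-0.072,0],[13.5,-47.3,0,0,0,-0.072,0],[13.5,-47.3,0,0,0,-0.072,0]]

```text
clock: 1.6
ee_pos: [0.4673, -0.1455, 0.2363]
orientation: [-180.0, -0.0, 92.8]
wrist_force: [0.7, 1.1, 0.6]
width: 0.0869
```

>>> servo_tool:
  motion:
    - [[13.5,-47.3,0,0,0,-0.072,0],[13.5,-47.3,0,0,0,-0.072,0],[13.5,-47.3,0,0,0,-0.072,0],[13.5,-47.3,0,0,0,-0.072,0],[13.5,-47.3,0,0,0,-0.072,0]]

```text
clock: 2.1
ee_pos: [0.5349, -0.3817, 0.236]
orientation: [-179.9, -0.0, 72.2]
wrist_force: [0.7, 0.2, 0.3]
width: 0.0868
```

>>> servo_tool:
  motion:
    - [[0,0,-10,0,0,0,0],[0,0,-20,0,0,0,0],[0,0,-20,0,0,0,0],[0,0,0,0,0,0,0],[0,0,0,0,0,0,0]]

```text
clock: 2.6
ee_pos: [0.5346, -0.3792, 0.1861]
orientation: [-179.9, -0.1, 72.4]
wrist_force: [0.8, -1.1, -0.3]
width: 0.0873
```

```bash
python3 -c "
from h import *
c=snap('wrist','w1.png'); save(c,'w1.pkl')
print(proj(c,[[.533,-.391,.043],[.578,-.248,.040],[.533+.045*.302,-.391+.045*.953,.043],[.533-.045*.302,-.391-.045*.953,.043]]).round(0))"
```

```text
[[328. 206.]
 [328.  52.]
 [328. 164.]
 [328. 246.]]
```

View pics/w1.png

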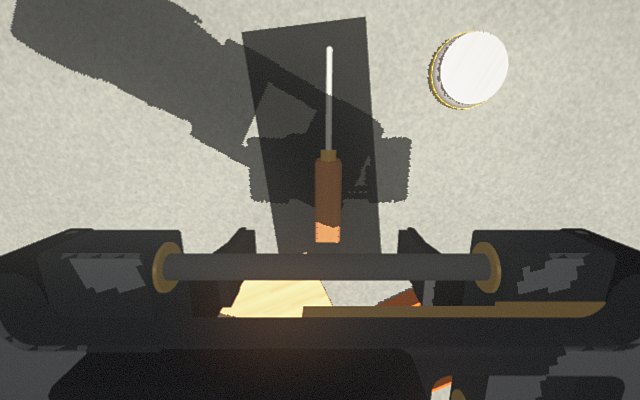

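>>> servo_tool:
  motion:
    - [[0,-2,-40,0,0,0,0],[0,0,-40,0,0,0,0],[0,0,-40,0,0,0,0],[0,0,-30,0,0,0,0],[0,0,-13,0,0,0,0]]
  grip_force: 40

```text
clock: 3.15
ee_pos: [0.5343, -0.381, 0.0217]
orientation: [-179.8, -0.1, 72.4]
wrist_force: [0.5, 1.8, -0.3]
width: 0.0867
```

>>> servo_tool:
  motion:
    - [[0,0,0,0,0,0,0.5],[0,0,0,0,0,0,0.9],[0,0,0,0,0,0,0.9],[0,0,0,0,0,0,0.9],[0,0,0,0,0,0,1]]

```text
clock: 3.65
ee_pos: [0.5355, -0.3825, 0.025]
orientation: [179.9, 0.1, 72.4]
wrist_force: [-0.8, -0.3, 0.9]
width: 0.055
```

>>> servo_tool:
  motion:
    - [[0,0,0,0,0,0,1],[0,0,0,0,0,0,1],[0,0,0,0,0,0,1],[0,0,0,0,0,0,1],[0,0,0,0,0,0,1]]

```text
clock: 4.15
ee_pos: [0.5349, -0.382, 0.0236]
orientation: [-180.0, 0.0, 72.4]
wrist_force: [-1.6, 0.6, 1.1]
width: 0.0275
```

>>> servo_tool:
  motion:
    - [[0,0,10,0,0,0,1],[0,0,20,0,0,0,1],[0,0,25,0,0,0,1],[0,0,25,0,0,0,1],[0,0,10,0,0,0,1]]

```text
clock: 4.65
ee_pos: [0.536, -0.383, 0.1165]
orientation: [179.8, 0.1, 72.4]
wrist_force: [0.4, -1.2, -1.1]
width: 0.0278
```

>>> servo_tool:
  motion:
    - [[-4,36,0,0,0,0.0183,1],[-4,36,0,0,0,0.0183,1],[-4,36,0,0,0,0.0183,1],[-4,36,0,0,0,0.0183,1],[-4,36,0,0,0,0.0183,1]]

```text
clock: 5.15
ee_pos: [0.5142, -0.2004, 0.1133]
orientation: [-180.0, -0.0, 77.7]
wrist_force: [0.4, 0.1, -1.2]
width: 0.0274
```

>>> servo_tool:
  motion:
    - [[-4,36,0,0,0,0.0183,1],[-4,36,0,0,0,0.0183,1],[-4,36,0,0,0,0.0183,1],[-2,30,0,0,0,0.0183,1],[-2,20,0,0,0,0.0183,1]]

```text
clock: 5.65
ee_pos: [0.4978, -0.0417, 0.1134]
orientation: [-179.9, -0.0, 83.0]
wrist_force: [0.1, -0.1, -1.0]
width: 0.0278
```

>>> servo_tool:
  motion:
    - [[0,10,0,0,0,0,1],[0,7,0,0,0,0,1],[0,4,0,0,0,0,1],[0,0,0,0,0,0,1],[0,0,0,0,0,0,1]]

```text
clock: 6.15
ee_pos: [0.4993, -0.0237, 0.1135]
orientation: [180.0, 0.0, 82.8]
wrist_force: [-0.1, -0.2, -1.4]
width: 0.0276
```

```bash
python3 -c "
from h import *
c=snap('wrist','w2.png',(220,0,440,200),3.5); save(c,'w2.pkl')
d=snap('top','t2.png'); save(d,'t2.pkl')
s=get_state();print(s['ee_pos'],s['orientation'])
print(proj(c,[[.5165,.1172,.033],[.504,.138,.033]]).round(0), np.round(c['world_to_cam'],3))"
```

```text
[ 0.49917142 -0.02373008  0.11353794] [1.79982400e+02 8.71077721e-03 8.28280383e+01]
[[325.  23.]
 [303.  -8.]] [[ 0.992 -0.124  0.001 -0.499]
 [-0.12  -0.959  0.258  0.038]
 [-0.031 -0.256 -0.966  0.281]
 [ 0.     0.     0.     1.   ]]
```

View pics/w2.png

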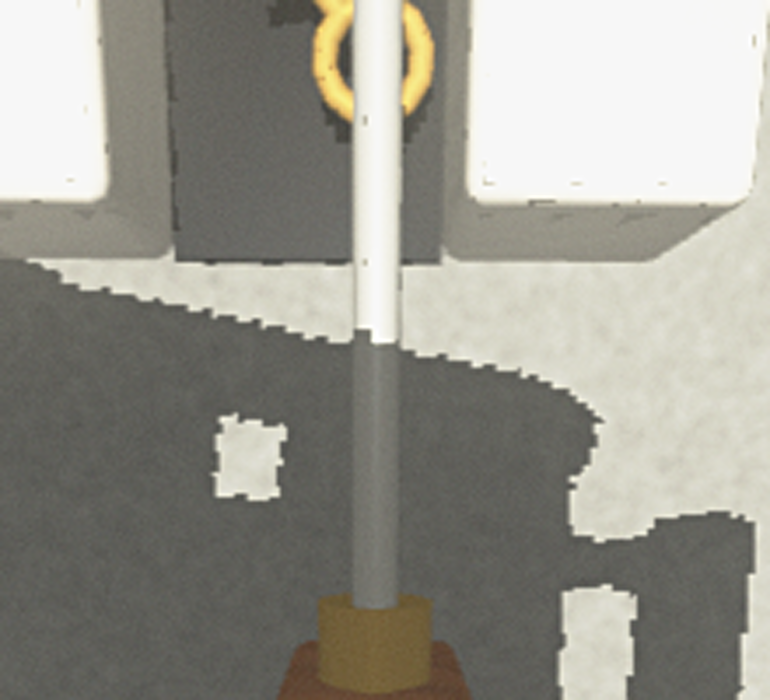

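```bash
python3 -c "
from h import *
s=get_state();tcp=s['ee_pos'];dz=tcp[2]-.0236
c=load('w2.pkl');u=lambda x,y:(220+x/3.5,y/3.5)
ring=back(c,[u(374,60)],.033)[0];rod=back(c,[u(377,5),u(376,590)],.037+dz)
h=np.array([np.cos(np.radians(82.83)),np.sin(np.radians(82.83))]);n=np.array([-h[1],h[0]])
f=lambda p:(np.dot(p[:2]-tcp[:2],h).round(4),np.dot(p[:2]-tcp[:2],n).round(4))
print('ring',ring.round(4),f(ring));print('rod',rod.round(4),[f(r) for r in rod])
w=load('w1.pkl');t=back(w,[(329.5,47.5),(328,158),(328,242)],[.039,.043,.043]);print(t.round(4))
a=np.radians(72.4);h1=np.array([np.cos(a),np.sin(a)]);g=np.array([.5349,-.382])
print('fwd/lat of rod end, handle ends vs grasp tcp',[(np.dot(p[:2]-g,h1).round(4),np.dot(p[:2]-g,[-h1[1],h1[0]]).round(4)) for p in t])
c=load('t2.pkl');im=cv2.imread('pics/raw_t2.png')
print(proj(c,[np.r_[tcp[:2]+.141*h,.13]]))
cv2.imwrite('pics/t2c.png',cv2.resize(im[190:310,180:330],None,fx=5,fy=5,interpolation=cv2.INTER_CUBIC))
"
```

```text
ring [0.5183 0.1207 0.033 ] (np.float64(0.1457), np.float64(-0.0009))
rod [[0.5153 0.0961 0.1269]
 [0.5067 0.0273 0.1269]] [(np.float64(0.1209), np.float64(-0.0011)), (np.float64(0.0515), np.float64(-0.0011))]
[[ 0.5805 -0.2443  0.039 ]
 [ 0.5484 -0.342   0.043 ]
 [ 0.5208 -0.4298  0.043 ]]
fwd/lat of rod end, handle ends vs grasp tcp [(np.float64(0.145), np.float64(-0.0018)), (np.float64(0.0422), np.float64(-0.0007)), (np.float64(-0.0499), np.float64(-0.001))]
[[215.13871123 249.36785876]]
```

View pics/t2c.png

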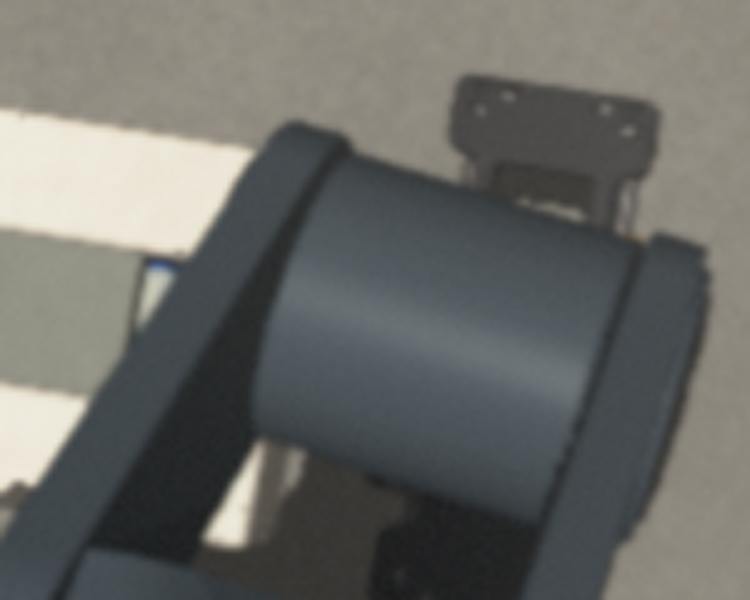

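>>> servo_tool:
  motion:
    - [[0.3,2,-10,0,0,0,1],[0,0,-20,0,0,0,1],[0,0,-18,0,0,0,1],[0,0,-8,0,0,0,1],[0,0,0,0,0,0,1]]

```text
clock: 6.75
ee_pos: [0.4983, -0.0209, 0.0562]
orientation: [-179.8, -0.0, 82.9]
wrist_force: [-0.3, -0.3, -1.0]
width: 0.0277
```

>>> servo_tool:
  motion:
    - [[0,0,-3,0,0,0,1],[0,0,-3,0,0,0,1],[0,0,-2,0,0,0,1],[0,0,0,0,0,0,1],[0,0,0,0,0,0,1]]

```text
clock: 7.25
ee_pos: [0.4994, -0.021, 0.0498]
orientation: [180.0, 0.0, 82.9]
wrist_force: [-0.8, -0.2, -1.2]
width: 0.0274
```

```bash
python3 -c "
from h import *
c=snap('wrist','w3.png',(220,0,440,150),3.5);save(c,'w3.pkl')
d=snap('scene','s3.png',(330,110,460,200),6);print(get_state()['ee_pos'],get_state()['wrist_force'])
a=cv2.imread('pics/w3.png');b=cv2.imread('pics/s3.png');w=max(a.shape[1],b.shape[1])
f=lambda q:cv2.copyMakeBorder(q,0,0,0,w-q.shape[1],cv2.BORDER_CONSTANT)
o=np.vstack([f(a)[:300],f(b)[:300]]) if 0 else np.vstack([f(a)[:280],f(b)[:320]])
cv2.imwrite('pics/c3.png',o);print(o.shape)"
```

```text
[ 0.49937958 -0.02096735  0.04977933] [-0.72561363 -0.09865299 -1.99456948]
(600, 780, 3)
```

View pics/c3.png

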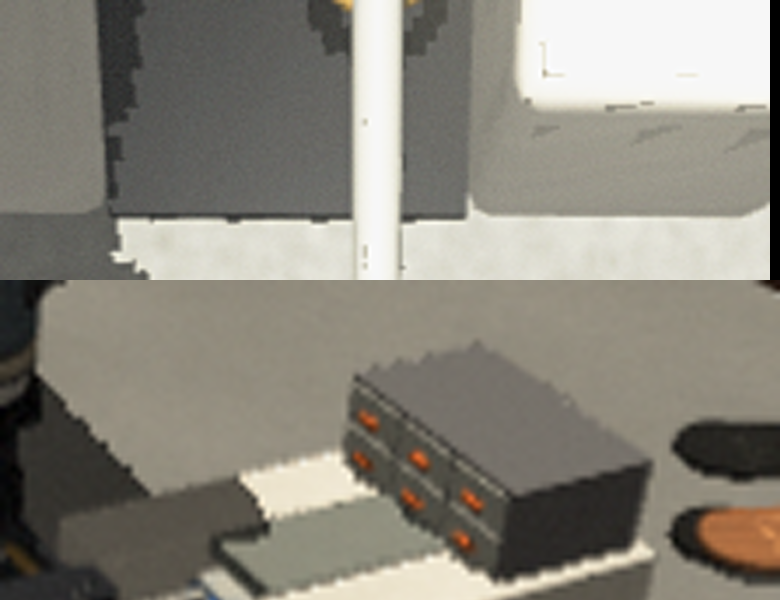

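>>> servo_tool:
  motion:
    - [[0,0,-3,0,0,0,1],[0,0,-3,0,0,0,1],[0,0,-2,0,0,0,1],[0,0,0,0,0,0,1],[0,0,0,0,0,0,1]]

```text
clock: 7.85
ee_pos: [0.4992, -0.0209, 0.0414]
orientation: [-180.0, -0.0, 82.9]
wrist_force: [0.4, 0.4, -1.0]
width: 0.028
```

>>> servo_tool:
  motion:
    - [[0,0,-3,0,0,0,1],[0,0,-3,0,0,0,1],[0,0,-3,0,0,0,1],[0,0,-2,0,0,0,1],[0,0,0,0,0,0,1]]

```text
clock: 8.35
ee_pos: [0.499, -0.0209, 0.0302]
orientation: [-180.0, -0.0, 82.9]
wrist_force: [0.1, 0.6, -2.0]
width: 0.0279
```

```bash
python3 -c "
from h import *
s=get_state();print(s['ee_pos'],s['orientation'],s['wrist_force'],s['moment'])"
```

```text
[ 0.49902077 -0.02091014  0.03017354] [-1.79959543e+02 -5.20758077e-03  8.28953232e+01] [ 0.1136828   0.62096569 -1.95695048] [-0.12705697  0.1013785   0.03050788]
```

>>> servo_tool:
  motion:
    - [[-1,-3,0,0,0,0,1],[-1,-3,0,0,0,0,1],[-1,-3,0,0,0,0,1],[-1,-3,0,0,0,0,1],[-1,-3,0,0,0,0,1]]

```text
clock: 8.85
ee_pos: [0.4941, -0.036, 0.0306]
orientation: [-180.0, -0.0, 82.9]
wrist_force: [0.9, 2.9, -1.3]
width: 0.0276
```

>>> servo_tool:
  motion:
    - [[-1,-4,0,0,0,0,1],[-1,-4,0,0,0,0,1],[-1,-4,0,0,0,0,1],[-1,-4,0,0,0,0,1],[-1,-4,0,0,0,0,1]]

```text
clock: 9.35
ee_pos: [0.4892, -0.0563, 0.0306]
orientation: [180.0, -0.0, 82.9]
wrist_force: [0.8, 3.8, -1.9]
width: 0.0275
```

```bash
python3 -c "
from h import *
s=get_state();print(s['ee_pos'],s['orientation'],s['wrist_force'],s['moment'])
snap('scene','s4.png',(280,120,440,220),5)"
```

```text
[ 0.48921588 -0.0563421   0.0305522 ] [ 1.79990838e+02 -9.91232192e-04  8.28793887e+01] [ 0.81633838  3.81174295 -1.93476861] [ 0.43139513 -0.07181595 -0.09614255]
```

View pics/s4.png

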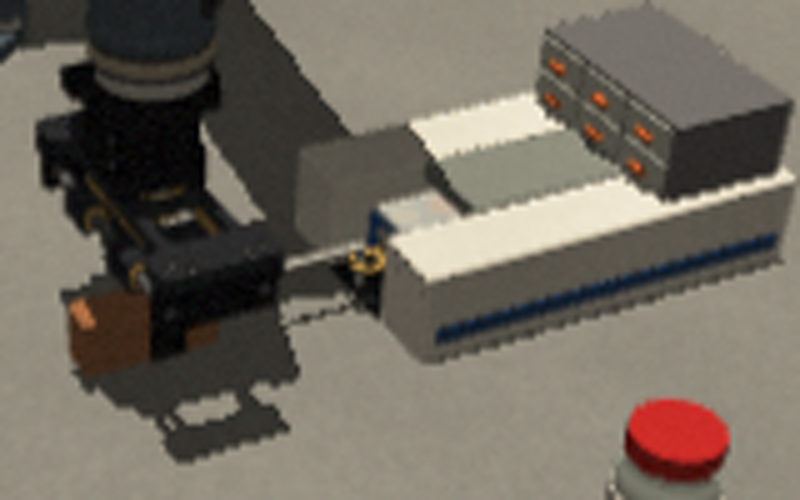

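>>> servo_tool:
  motion:
    - [[-1.2,-5,0,0,0,0,1],[-1.2,-5,0,0,0,0,1],[-1.2,-5,0,0,0,0,1],[-1.2,-5,0,0,0,0,1],[-1.2,-5,0,0,0,0,1]]

```text
clock: 9.9
ee_pos: [0.4832, -0.0814, 0.0306]
orientation: [180.0, 0.0, 82.9]
wrist_force: [0.6, 3.7, -2.1]
width: 0.0276
```

>>> servo_tool:
  motion:
    - [[-1,-5,0,0,0,0,1],[-1,-5,0,0,0,0,1],[-1,-5,0,0,0,0,1],[-1,-4,0,0,0,0,1],[-1,-4,0,0,0,0,1]]

```text
clock: 10.4
ee_pos: [0.4782, -0.1043, 0.0306]
orientation: [180.0, -0.0, 82.9]
wrist_force: [1.2, 2.7, -1.3]
width: 0.0275
```

>>> servo_tool:
  motion:
    - [[-0.3,-2,0,0,0,0,1],[-0.3,-2,0,0,0,0,1],[-0.3,-2,0,0,0,0,1],[-0.3,-2,0,0,0,0,1],[0,0,0,0,0,0,1]]

```text
clock: 10.9
ee_pos: [0.4771, -0.1123, 0.0306]
orientation: [180.0, 0.0, 82.9]
wrist_force: [1.2, 1.8, -0.7]
width: 0.0275
```

>>> servo_tool:
  motion:
    - [[-0.3,-2,0,0,0,0,1],[-0.3,-2,0,0,0,0,1],[0,-1,0,0,0,0,1],[0,-1,0,0,0,0,1],[0,0,0,0,0,0,1]]

```text
clock: 11.4
ee_pos: [0.4763, -0.1181, 0.0305]
orientation: [-180.0, 0.0, 82.9]
wrist_force: [0.5, 2.5, -1.6]
width: 0.0278
```

>>> servo_tool:
  motion:
    - [[0,-1,0,0,0,0,1],[0,-1,0,0,0,0,1],[0,-1,0,0,0,0,1],[0,-1,0,0,0,0,1],[0,0,0,0,0,0,1]]

```text
clock: 11.9
ee_pos: [0.4761, -0.1217, 0.0305]
orientation: [-180.0, -0.0, 82.9]
wrist_force: [0.9, 4.3, -2.9]
width: 0.0274
```

>>> servo_tool:
  motion:
    - [[0,-1,0,0,0,0,1],[0,-1,0,0,0,0,1],[0,-1,0,0,0,0,1],[0,0,0,0,0,0,1],[0,0,0,0,0,0,1]]

```text
clock: 12.4
ee_pos: [0.4745, -0.1224, 0.0301]
orientation: [-179.7, -0.2, 82.8]
wrist_force: [1.8, 10.9, -1.6]
width: 0.0275
```

>>> servo_tool:
  motion:
    - [[0,3,0,0,0,0,1],[0,2,0,0,0,0,1],[0,1,0,0,0,0,1],[0,0,0,0,0,0,1],[0,0,0,0,0,0,1]]

```text
clock: 12.9
ee_pos: [0.4766, -0.1194, 0.0306]
orientation: [180.0, 0.0, 82.9]
wrist_force: [-0.2, -0.2, -2.2]
width: 0.0279
```

```bash
python3 -c "
from h import *
s=get_state();print(s['ee_pos'],s['orientation'],s['wrist_force'],s['moment'])"
```

```text
[ 0.47664519 -0.11938337  0.03062915] [1.79968841e+02 2.36766745e-02 8.28916485e+01] [-0.1956622  -0.16110588 -2.15918056] [-0.11220951  0.04164469 -0.03138771]
```

Free of load; lift.

>>> servo_tool:
  motion:
    - [[0,0,4,0,0,0,1],[0,0,6,0,0,0,1],[0,0,8,0,0,0,1],[0,0,8,0,0,0,1],[0,0,0,0,0,0,1]]

```text
clock: 13.4
ee_pos: [0.4772, -0.1193, 0.058]
orientation: [179.8, 0.1, 82.9]
wrist_force: [-0.4, -0.4, -2.3]
width: 0.0282
```

>>> servo_tool:
  motion:
    - [[0,0,10,0,0,0,1],[0,0,20,0,0,0,1],[0,0,15,0,0,0,1],[0,0,5,0,0,0,1],[0,0,0,0,0,0,1]]

```text
clock: 13.9
ee_pos: [0.4768, -0.1191, 0.1074]
orientation: [179.9, 0.0, 82.9]
wrist_force: [0.4, 0.6, -1.1]
width: 0.0276
```

```bash
python3 -c "
from h import *
s=get_state();print(s['ee_pos'],s['orientation'],s['wrist_force'],s['moment'])
snap('scene','s5.png',(220,100,430,240),3.8)"
```

```text
[ 0.47681106 -0.11912964  0.107405  ] [1.79900032e+02 3.76479023e-02 8.29011525e+01] [ 0.4471385   0.64124276 -1.10527948] [-0.11172716  0.07516399  0.0622824 ]
```

View pics/s5.png

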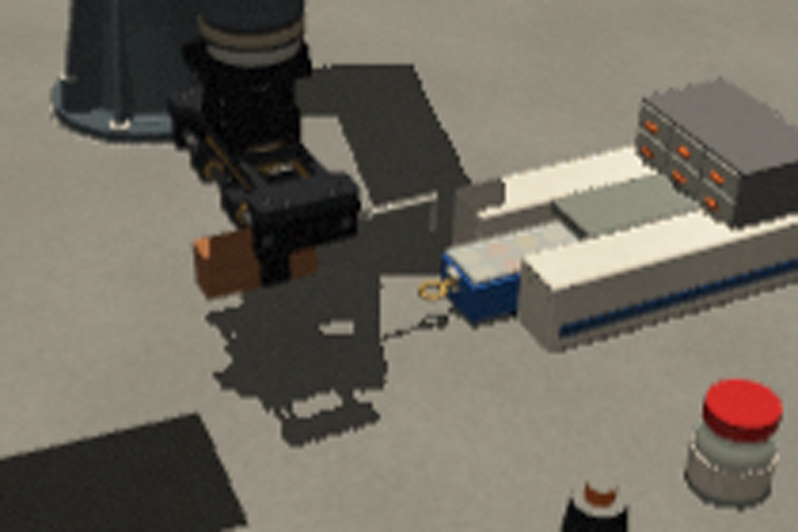

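>>> servo_tool:
  motion:
    - [[4,-20,0,0,0,-0.02,1],[8,-35,0,0,0,-0.02,1],[8,-35,0,0,0,-0.02,1],[8,-35,0,0,0,-0.02,1],[8,-35,0,0,0,-0.02,1]]

```text
clock: 14.45
ee_pos: [0.5119, -0.2798, 0.1053]
orientation: [-179.9, -0.1, 77.1]
wrist_force: [1.2, -0.2, -1.5]
width: 0.0277
```

>>> servo_tool:
  motion:
    - [[8,-35,0,0,0,-0.02,1],[7,-35,0,0,0,-0.02,1],[5,-23,-10,0,0,-0.02,1],[2,-10,-20,0,0,-0.02,1],[0,0,-20,0,0,0,1]]

```text
clock: 14.95
ee_pos: [0.5344, -0.3842, 0.0549]
orientation: [179.9, 0.0, 72.4]
wrist_force: [-0.0, 0.3, -2.2]
width: 0.0278
```

>>> servo_tool:
  motion:
    - [[0,0,-15,0,0,0,1],[0,0,-8,0,0,0,1],[0,0,-3,0,0,0,1],[0,0,-2,0,0,0,1],[0,0,0,0,0,0,1]]

```text
clock: 15.45
ee_pos: [0.5348, -0.382, 0.029]
orientation: [180.0, 0.0, 72.6]
wrist_force: [0.4, 0.2, -2.1]
width: 0.0278
```

>>> servo_tool:
  motion:
    - [[0,0,-2,0,0,0,1],[0,0,-1,0,0,0,1],[0,0,-1,0,0,0,1],[0,0,-1,0,0,0,1],[0,0,0,0,0,0,1]]

```text
clock: 15.95
ee_pos: [0.5344, -0.382, 0.0235]
orientation: [180.0, 0.0, 72.6]
wrist_force: [-0.6, 0.0, -0.9]
width: 0.0279
```

>>> servo_tool:
  motion:
    - [[0,0,-0.5,0,0,0,1],[0,0,-0.5,0,0,0,1],[0,0,0,0,0,0,1],[0,0,0,0,0,0,1],[0,0,0,0,0,0,1]]

```text
clock: 16.45
ee_pos: [0.5344, -0.382, 0.0235]
orientation: [180.0, 0.0, 72.6]
wrist_force: [-1.4, 1.8, 5.0]
width: 0.0275
```

Contact with the mat (+5 N). Release gently, retreat.

>>> servo_tool:
  motion:
    - [[0,0,0,0,0,0,0.6],[0,0,0,0,0,0,0.5],[0,0,0,0,0,0,0.3],[0,0,0,0,0,0,0],[0,0,0,0,0,0,0]]

```text
clock: 16.95
ee_pos: [0.5344, -0.3819, 0.0223]
orientation: [-180.0, -0.0, 72.6]
wrist_force: [0.5, -0.7, 0.6]
width: 0.059
```

>>> servo_tool:
  motion:
    - [[0,0,0,0,0,0,0],[0,0,0,0,0,0,0],[0,0,15,0,0,0,0],[0,0,30,0,0,0,0],[0,0,40,0,0,0,0]]

```text
clock: 17.45
ee_pos: [0.5334, -0.3811, 0.1075]
orientation: [-179.8, -0.1, 72.6]
wrist_force: [1.2, -0.6, -0.4]
width: 0.0867
```

>>> servo_tool:
  motion:
    - [[0,0,40,0,0,0,0],[-20,30,30,0,0,0,0],[-20,40,20,0,0,0,0],[-20,40,0,0,0,0,0],[0,0,0,0,0,0,0]]

```text
clock: 17.95
ee_pos: [0.47, -0.2652, 0.1986]
orientation: [-179.6, -0.2, 72.7]
wrist_force: [-0.2, 0.5, 0.4]
width: 0.0872
```

```bash
python3 -c "
from h import *
a=snap('scene','s6.png',(170,110,440,275),2.9);print(get_state()['clock'],get_state()['width'])"
```

```text
18.0 0.08689630447723144
```

View pics/s6.png

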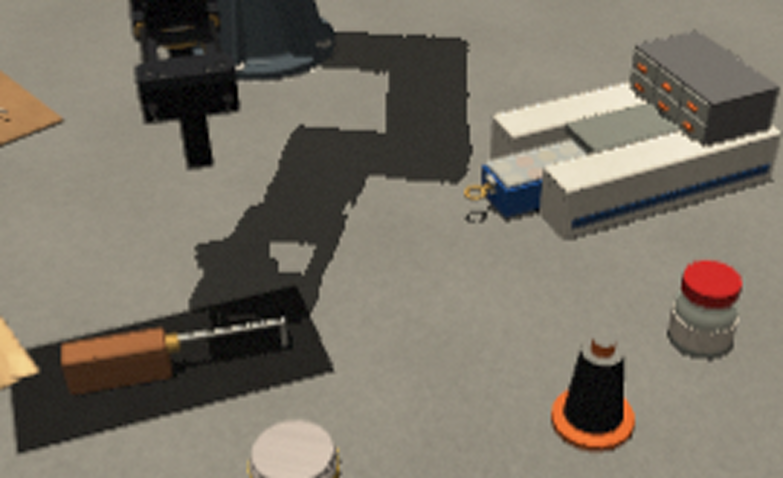

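```bash
python3 -c "
from plant import *
print(hand_in())"
```

```text
the job is handed in; nothing more can be done
None
```

The tray is drawn out to its stop, the hook is standing back on its mat, and the job is handed in, at about 18 s of the 72 s allowed.

- **Drawing the tray:** I gripped the hook by its handle, lowered the point into the ring (swung about 0.67 rad to one side), and pulled about 104 mm. The pull was steady at 2–4 N and rose to 11 N at the stop. I then backed off about 3 mm until the force fell to nearly zero, lifted clear, and set the hook down where it came from.
- **Last checks:** The final scene picture shows the tray out with its ring free, the hook upright on the mat, and the jar, tin and cone apparently where they were. The mat took about 5 N as the hook was set down, just before release.
- **Not confirmed:** The tray's position at the stop rests on the force rise and that picture; I did not measure it separately. The wrist camera placed both the hook and the ring about 4 mm further forward than the top camera did, but the offset was the same for both, so it did not affect the fit.

I viewed 9 pictures.

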